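# Clip a tethered driver onto the bench loop

### The arm

A 7-joint arm with a two-finger parallel gripper is mounted at the origin on a cart in front of the work surface, level with it; the furniture and walls round the work are solid. World frame = base frame: x ahead of the robot, y to its left, z up, the work surface at z = 0. Lengths are in mm, angles in rad, forces in N, time in s.
With the tool pointing down it reaches from about 400 to 850 mm from the base axis. Payload 10.4 kg.
Tool frame: the origin (TCP) lies midway between the tips of the shut fingers; the grasp point (between the pads) lies 19 mm behind it; z points along the fingers, y is the line along which they close (so a half turn about z gives the same grasp; the last joint's range is limited). The gripper opens to 87 mm and grips with 3 to 60 N. Pads are 19 mm wide; open, the fingers measure 117 mm over their backs; the gripper's body (75 mm by 190 mm) begins 51 mm behind the grasp point.
Start: joints at [1.263, 0.332, -0.065, 1.46, 0.022, 1.35, -0.088], TCP at [175.625, -599.84, 222.576] pointing down, gripper open.
Joint ranges: [-2.6, 2.6], [-0.5, 2.12], [-1.47, 1.34], [0.16, 2.42], [-1.27, 4.41], [0.06, 2.06], [-2.6, 2.6]. Speed limits (rad/s): [2.22, 2.22, 2.79, 2.79, 3.14, 3.14, 3.14].

### API

Orientations are given as [roll, pitch, yaw] about the fixed x, y, z axes, in that order (R = Rz(yaw) Ry(pitch) Rx(roll)).
In Python, from bench import env gives the robot as it stands. The module is installed in compiled form; this text tells all that it offers.
- The arm moves only by the tool step_arm, never from a script. Its argument "series" is a list of rows, each an object with "hand": the opening, from -1 (shut) to 1 (fully open); "travel": the shift along the tool's x, y, z as a fraction of full scale, a list of three; "angular": the turn, a rotation vector about the tool's x, y, z as a fraction of full scale, a list of three. A call has 1 to 20 rows; each row is the pose to reach, as a shift and turn from the pose commanded when the call began, along the tool's axes at that moment; what a row does not reach only later rows make up. Full scale, the value 1, is 100 mm for a shift and 0.5 rad for a turn. A row lasts 1/10 s, in which the tool goes at most 50 mm and 8.59 degrees, less where a joint would pass 70% of its speed; a pose out of reach is approached as far as the arm can. A call with a number of a shift or a turn outside -1 to 1 is refused whole. A call with a gripper value outside its range is refused whole. The fingers move at their own pace and stop on an object; "squeeze" is the grip in N (left out, the last holds). Time passes only in rows, so rows that repeat a pose let the fingers close. It gives the time, the measured TCP pose, the force, the opening and the grip force at its end, in the units of the state.
- env.sense(): the state, without advancing time (a new reading comes with each control period).
- env.snapshot(name): name is "scene" or "top"; returns (picture, depth): 480x640x3 uint8, blue, green, red; 480x640 float32, mm along the optical axis (not along the pixel's ray), 0 where there is no reading.
- env.get_calibration(name): a dict with "intrinsics" (3x3 intrinsics, pixels), "rvec" (rotation vector, rad) and "tvec" (3), from world to camera coordinates, as OpenCV has them. Camera axes: x right, y down, z forward; pixel columns grow to the right and rows downward; lengths in mm; the calibration is good to about 2 mm. A picture is of the moment at which its call begins. get_calibration takes no time and is no camera call.
- env.close_job(): hands the job in; it is judged then, once.
The state is a dict: "clock": time; "joint_positions": joint angles; "qvel": joint speeds; "joint_efforts": joint torques, N m; "eef_pos": TCP position; "tcp_rot": TCP orientation; "contact_force": force on the tool from outside, world axes, zero at the start; "moment": the same for the moment, N m; "opening": finger opening in mm; "grip_force": force on a finger pad.
Only numpy, scipy, OpenCV 4.12 (cv2) and the standard library are available. Lean on these libraries where they do the work, as an engineer would, in place of code of your own. Each camera call takes 0.05 s, during which the arm holds its last target. There are 200 camera calls.

### The job

Pick up the stubby driver with the snap hook on its butt, and press the hook's sprung gate gently against either upright leg of the square loop on the bench (not the thick round eye) until the leg passes inside and the gate springs shut behind it. Then draw the driver straight back and keep a steady pull of about 10 N on the shut gate for a second or so to prove that it holds, ease off, and leave the driver clipped on and lying flat on the bench. Never load the loop with more than 20 N, and leave the other things on the bench where they are.

Things in the scene. Friction and masses are not known exactly. Their poses are not given: they have to be found in the camera images.
- tool_grip (a point): Centre of the driver's black grip, 10 mm above the driver's underside. Grip: 76 mm along x, 24 across y (flat sides, pinched across y from above), 20 high. Axes: x from the blade to the mouth of the hook, z up, y left looking along x. It lies flat on the brown board (top at z = 5 mm), 0.15 kg, reaching from x = -84 (blade) to +116 mm (front of hook); it balances 10 to 20 mm ahead of here.
- tool: The driver; origin on its underside, 10 mm below tool_grip, same axes. Its hook is a steel C plate 12 mm thick (6.5 to 18.5 mm above the underside), 48 wide, open in front. Inside: back wall at x = 54 mm, nose arm on the right with inner face y = -12, hinge arm on the left with inner face y = +15, gate across the front at x = 98.
- tool_mouth (a point): Middle of the shut gate: x +98, y 0, z +2.5 mm from tool_grip, same axes. The throat before it is 16 mm wide (y -8 to +8), its lead-ins flaring to about 32 mm at the front. An 8 mm leg entering on y = 0 has passed the gate's tip when its centre is about 30 to 33 mm inside, and meets the back wall 40 mm inside; drawn back onto the shut gate its centre stands 6.5 mm inside.
- gate (a joint): Angle of the hook's sprung gate (rad): 0 shut, up to 1.45 swung in. The gate is 31 mm long, hinged at the left end (y = +19 mm on the driver) and swings only inward, towards the grip; its tip stops behind a lip on the nose arm. The spring gives 0.072 N m shut to 0.19 N m wide open: a leg at y = 0 takes about 4 to 10 N of push.
- square_loop: Square loop of 8 mm steel rod, standing upright on a fixed 44 x 80 x 4 mm plate; 68 mm wide over all, 60 high. Pose of the plate: origin on the board (z = 5 mm) under its centre; y from the right leg to the left one, x square to the loop, away from the robot; z up. The driver's hook, lying flat, clears the plate by 2.5 mm. The loop is clamped rigidly in two short slots along x.
- loop_slot_left (a point): Middle of the slot of the left leg (y = +30 mm on the plate), 18 mm above the board; axes as the plate's. The leg itself (8 mm thick, upright, straight to 48 mm above the board) is clamped anywhere in the slot: its centre line lies up to 5 mm before or behind this point along x, exact in y, so feel or look for it.
- loop_slot_right (a point): The same for the right leg (y = -30 mm); both legs are shifted alike.
- round_eye: Thick round eye (ring of 18 mm rod, 62 mm across) on a plate like the loop's: too thick for the hook, not to be used. Origin on the board (z = 5 mm) under the plate's centre. Its top is 69 mm above the board.
- microscope: Fixed video microscope left of the work, 430 mm tall, with papers on its foot (260 x 210 mm, 30 mm high); its pole and head stand within 90 mm of its origin (foot centre, on the bench). Not used: keep the arm clear of it, and come in round the front or over it.
- solder_a: Spool of solder standing on the bench, 56 mm across, 36 high; bystander, origin under its centre.

How it is judged:
By the outcome, as a careful person would: the job done as asked, in the order asked, and still so for the second after the job is handed in, with the robot touching nothing.
It also fails if it takes over 58 s, if anything falls off the work surface, if the arm or the gripper's body presses on something with over 40 N, if the wrist force passes 120 N, or if a joint passes its speed limit or range.

## Working session

There is one attempt and no reset: what is moved stays moved. The work goes in short steps, Python scripts to look and compute and a tool call to move; the robot and the scene stay as the last step left them, time stands still between calls to the robot, and variables do not carry over. Pictures are saved under pics/ and viewed, at most 10 in all, crops included, and the job is handed in when it is done.

Besides the shell and the picture viewer there is one more tool, called by a JSON object that holds its "method" and its "body". step_arm: Moves the arm, as the interface text tells. Its arguments: {"type":"object","properties":{"series":{"type":"array"},"squeeze":{"type":"number"}},"required":["series"]}

```bash
mkdir -p pics; python3 - <<'E'
from bench import env
import cv2,numpy as np
s=env.sense();print({k:np.round(v,3) for k,v in s.items()})
for n in("scene","top"):
    p,d=env.snapshot(n);cv2.imwrite(f"pics/{n}0.png",p);np.savez(f"{n}0.npz",p=p,d=d)
    c=env.get_calibration(n);print(n,c)
E
```

```text
{'clock': np.float64(0.0), 'joint_positions': array([ 1.263,  0.333, -0.065,  1.461,  0.022,  1.35 , -0.088]), 'qvel': array([-0.002,  0.001,  0.   , -0.   , -0.001,  0.   , -0.   ]), 'joint_efforts': array([-0.0000e+00, -6.2326e+01,  2.4000e-02, -3.8990e+01, -6.1000e-02,
        4.0000e-02,  0.0000e+00]), 'eef_pos': array([ 175.474, -599.462,  221.771]), 'tcp_rot': array([-3.14 ,  0.   ,  0.285]), 'contact_force': array([-0.336, -0.158, -0.587]), 'moment': array([-0.007, -0.038, -0.006]), 'grip_force': np.float64(0.0), 'opening': np.float64(86.923)}
scene {'intrinsics': array([[465.07789029,   0.        , 319.54104684],
       [  0.        , 465.07789029, 237.21694032],
       [  0.        ,   0.        ,   1.        ]]), 'rvec': array([ 2.32259093, -0.83666222,  0.32865111]), 'tvec': array([-499.90796064,  224.49117735,  712.90339926])}
top {'intrinsics': array([[564.36121811,   0.        , 311.81975684],
       [  0.        , 564.36121811, 243.74236002],
       [  0.        ,   0.        ,   1.        ]]), 'rvec': array([ 2.14332356, -2.15314338,  0.19496481]), 'tvec': array([-127.68511408,  585.11575567,  842.65310889])}
```

View pics/top0.png

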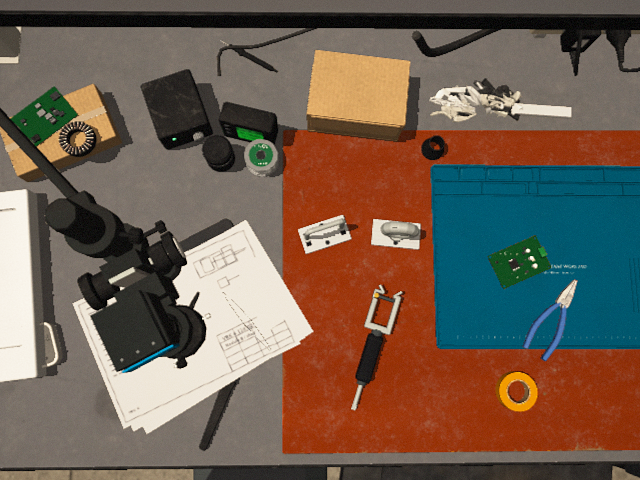

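View pics/scene0.png

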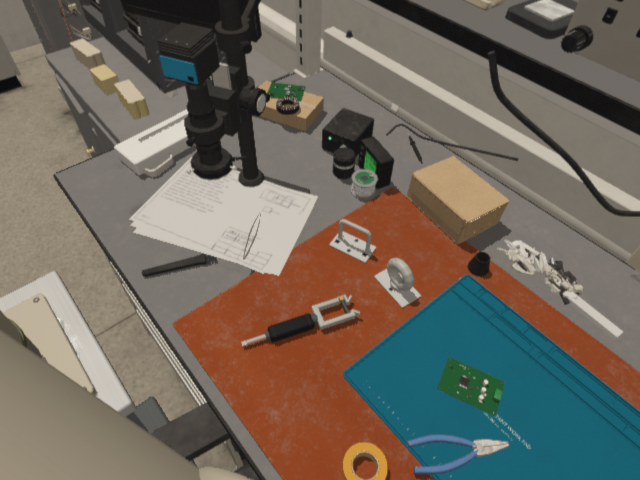

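Top view: driver lies with its blade at (355,408), grip at about (369,358) and hook mouth at about (387,292). The square loop's plate is at (325,234), the round eye is at (396,234), and the microscope is on the left. Next I measure these.

```bash
cat > h.py <<'E'
import cv2,numpy as np
from bench import env
def cal(n):
    c=env.get_calibration(n);return c["intrinsics"],cv2.Rodrigues(np.array(c["rvec"]))[0],np.array(c["tvec"]).ravel()
def ray(n,uv,z):
    K,R,t=cal(n);uv=np.atleast_2d(np.array(uv,float))
    d=(np.linalg.inv(K)@np.c_[uv,np.ones(len(uv))].T).T@R;o=-R.T@t
    return o+d*((z-o[2])/d[:,2])[:,None]
def proj(n,P):
    K,R,t=cal(n);return cv2.projectPoints(np.array(P,float).reshape(-1,3),cv2.Rodrigues(R)[0],t,K,None)[0].reshape(-1,2)
E
python3 - <<'E'
from h import *
p=np.load("top0.npz")["p"]
hsv=cv2.cvtColor(p,cv2.COLOR_BGR2HSV)
def big(m,box,z,name):
    x0,y0,x1,y1=box;M=np.zeros_like(m);M[y0:y1,x0:x1]=m[y0:y1,x0:x1]
    c=max(cv2.findContours(M,cv2.RETR_EXTERNAL,cv2.CHAIN_APPROX_NONE)[0],key=cv2.contourArea)
    b=cv2.boxPoints(cv2.minAreaRect(c));w=ray("top",b,z)
    print(name,cv2.contourArea(c),np.round(b,1).tolist(),"\n",np.round(w,1).tolist(),w.mean(0).round(1))
    e=[w[1]-w[0],w[2]-w[1]];print([ (round(np.linalg.norm(a),1),round(np.arctan2(a[1],a[0]),3)) for a in e])
sat=hsv[...,1];val=hsv[...,2]
dark=((val<60)).astype(np.uint8)*255
wht=((sat<70)&(val>110)).astype(np.uint8)*255
big(dark,(340,325,400,395),20,"grip")
big(wht,(360,280,410,345),20,"hook")
big(wht,(340,375,375,415),15,"blade")
big(wht,(290,205,358,258),9,"loop")
big(wht,(362,205,428,258),9,"eye")
big(wht,(243,135,285,180),36,"solder")
a=cv2.resize(p[200:260,290:430],None,fx=5.6,fy=5,interpolation=2)
a=cv2.resize(p[205:255,290:360],None,fx=8,fy=8,interpolation=2);b=cv2.resize(p[280:340,355:415],(480,480),interpolation=2)
q=np.load("scene0.npz")["p"];b2=cv2.resize(q[210:270,320:385],(520,480),interpolation=2)
cv2.imwrite("pics/c1.png",cv2.resize(np.hstack([cv2.resize(a,(480,343)),cv2.resize(b,(343,343)),cv2.resize(b2,(372,343))]),(798,230)))
E
```

```text
grip 718.5 [[353.29998779296875, 382.1000061035156], [369.29998779296875, 328.79998779296875], [384.70001220703125, 333.3999938964844], [368.70001220703125, 386.70001220703125]] 
 [[369.0, -194.7, 20.0], [451.5, -221.7, 20.0], [444.1, -246.1, 20.0], [361.7, -218.8, 20.0]] [ 406.6 -220.3   20. ]
[(np.float64(86.9), np.float64(-0.316)), (np.float64(25.5), np.float64(-1.866))]
hook 394.0 [[363.5, 326.79998779296875], [376.0, 283.70001220703125], [402.20001220703125, 291.3999938964844], [389.79998779296875, 334.3999938964844]] 
 [[454.8, -212.5, 20.0], [523.4, -234.2, 20.0], [510.9, -276.3, 20.0], [442.5, -254.2, 20.0]] [ 482.9 -244.3   20. ]
[(np.float64(71.9), np.float64(-0.306)), (np.float64(44.0), np.float64(-1.859))]
blade 80.0 [[351.0, 408.1000061035156], [357.79998779296875, 384.1000061035156], [362.20001220703125, 385.29998779296875], [355.29998779296875, 409.3999938964844]] 
 [[328.8, -190.8, 15.0], [365.4, -202.3, 15.0], [363.4, -209.1, 15.0], [326.9, -197.6, 15.0]] [ 346.1 -200.    15. ]
[(np.float64(38.3), np.float64(-0.304)), (np.float64(7.1), np.float64(-1.851))]
loop 1112.
[... 238 characters left out ...]
7.7 -152.2    9. ]
[(np.float64(80.7), np.float64(-1.246)), (np.float64(44.1), np.float64(-2.84))]
eye 993.0 [[370.3999938964844, 244.1999969482422], [373.0, 218.5], [420.8999938964844, 223.3000030517578], [418.29998779296875, 249.0]] 
 [[589.7, -228.0, 9.0], [633.1, -233.3, 9.0], [624.8, -313.1, 9.0], [581.5, -307.2, 9.0]] [ 607.3 -270.4    9. ]
[(np.float64(43.7), np.float64(-0.121)), (np.float64(80.2), np.float64(-1.674))]
solder 1091.5 [[243.0, 139.0], [282.0, 139.0], [282.0, 179.0], [243.0, 179.0]] 
 [[761.3, -18.5, 36.0], [761.4, -82.6, 36.0], [693.4, -82.7, 36.0], [693.4, -19.4, 36.0]] [727.4 -50.8  36. ]
[(np.float64(64.1), np.float64(-1.569)), (np.float64(68.0), np.float64(-3.139))]
```

View pics/c1.png

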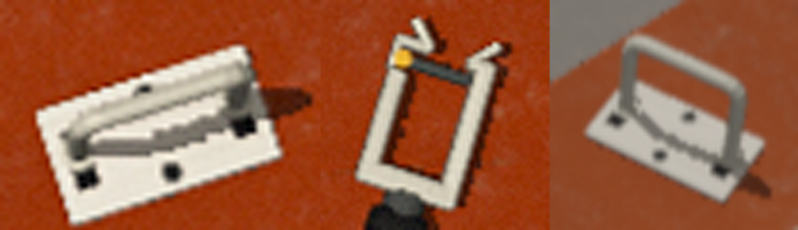

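The crop shows the plate with the bar over it, the legs towards the back of their slots (black slot ends show in front), and the gate shut with its yellow hinge pin on the left. I'll use the right leg, because it is further from the microscope.

```bash
python3 - <<'E'
from h import *
print("bar ends z61",ray("top",[[306.5,233.5],[342.5,218.5]],61).round(1))
print("scene bar ends", ray("scene",[[345,221.5],[372,238]],61).round(1))
C=np.array([607.7,-152.2]);a=.322;R=np.array([[np.cos(a),-np.sin(a)],[np.sin(a),np.cos(a)]])
for n in("top","scene"):
    for y in(30,-30):
        print(n,y,[proj(n,[*(C+R@[x,y]),z]).round(1).tolist() for x,z in((-5,9),(5,9),(-5,61),(5,61))])
print("papers",ray("top",[[73,300],[237,222],[313,330],[133,430]],30).round(0).tolist(),"scope pole/head",ray("top",[[205,330],[90,290],[180,240]],300).round(0).tolist())
print("scene pole base",ray("scene",[[250,178],[212,165]],30).round(0))
D=np.load("top0.npz")["d"];print(D[225:245:4,300:350:4].astype(int))
E
```

```text
bar ends z61 [[ 598.7 -121.9   61. ]
 [ 622.4 -178.5   61. ]]
scene bar ends [[ 603.6 -130.    61. ]
 [ 614.5 -190.2   61. ]]
top 30 [[[308.2, 242.2]], [[306.3, 236.5]], [[308.7, 236.8]], [[306.7, 230.8]]]
top -30 [[[342.5, 230.8]], [[340.5, 225.1]], [[345.0, 224.7]], [[342.9, 218.8]]]
scene 30 [[[337.9, 240.6]], [[340.5, 237.3]], [[339.2, 222.6]], [[341.9, 219.2]]]
scene -30 [[[365.4, 253.8]], [[367.9, 250.2]], [[368.1, 235.9]], [[370.6, 232.4]]]
papers [[499.0, 245.0, 30.0], [623.0, -10.0, 30.0], [450.0, -132.0, 30.0], [302.0, 143.0, 30.0]] scope pole/head [[449.0, -7.0, 300.0], [493.0, 120.0, 300.0], [549.0, 23.0, 300.0]]
scene pole base [[551. 107.  30.]
 [511. 192.  30.]]
[[940 940 933 937 939 881 877 880 879 937 912 934 941]
 [935 934 878 876 877 878 932 934 935 936 934 937 938]
 [932 887 879 933 933 934 932 936 934 934 935 932 936]
 [932 919 913 929 931 931 933 931 933 931 932 933 932]
 [934 930 932 933 929 932 930 931 929 932 932 937 936]]
```

{"method": "step_arm", "body": {"series": [{"hand": 1,"travel": [0,0,0],"angular": [0,0,0.3]},{"hand": 1,"travel": [0,0,0],"angular": [0,0,0.6]}], "squeeze": 40}}

```text
clock: 0.3
eef_pos: [175.5, -599.6, 222.1]
tcp_rot: [-3.141, 0.0, -0.021]
contact_force: [0.3, -0.2, 0.1]
opening: 86.7
grip_force: 0.0
```

{"method": "step_arm", "body": {"series": [{"hand": 0.2,"travel": [0.3,-0.45,0],"angular": [0,0,0.2]},{"hand": 0.2,"travel": [0.6,-0.95,0],"angular": [0,0,0.4]},{"hand": 0.2,"travel": [0.6,-0.95,0],"angular": [0,0,0.58]}]}}

```text
clock: 0.6
eef_pos: [241.0, -501.4, 222.4]
tcp_rot: [-3.139, -0.001, -0.303]
contact_force: [0.2, -0.7, 0.3]
opening: 70.1
grip_force: 0.0
```

{"method": "step_arm", "body": {"series": [{"hand": 0.2,"travel": [0.14,-0.45,0],"angular": [0,0,0]},{"hand": 0.2,"travel": [0.27,-0.9,0],"angular": [0,0,0]},{"hand": 0.2,"travel": [0.3,-1,0.1],"angular": [0,0,0]}]}}

```text
clock: 0.9
eef_pos: [299.7, -415.5, 213.6]
tcp_rot: [-3.141, -0.002, -0.299]
contact_force: [-0.0, -1.0, 0.1]
opening: 54.0
grip_force: 0.0
```

{"method": "step_arm", "body": {"series": [{"hand": 0.2,"travel": [0.14,-0.45,0.1],"angular": [0,0,0]},{"hand": 0.2,"travel": [0.27,-0.9,0.2],"angular": [0,0,0]},{"hand": 0.2,"travel": [0.3,-1,0.3],"angular": [0,0,0]}]}}

```text
clock: 1.2
eef_pos: [357.1, -328.8, 182.0]
tcp_rot: [-3.14, -0.0, -0.299]
contact_force: [0.5, -0.7, -0.2]
opening: 52.6
grip_force: 0.0
```

{"method": "step_arm", "body": {"series": [{"hand": 0.2,"travel": [0.14,-0.45,0.1],"angular": [0,0,0]},{"hand": 0.2,"travel": [0.2,-0.9,0.2],"angular": [0,0,0]},{"hand": 0.2,"travel": [0.22,-1,0.4],"angular": [0,0,0]},{"hand": 0.2,"travel": [0.22,-1,0.6],"angular": [0,0,0]},{"hand": 0.2,"travel": [0.22,-1,0.6],"angular": [0,0,0]}]}}

```text
clock: 1.7
eef_pos: [403.7, -243.7, 120.0]
tcp_rot: [-3.141, 0.005, -0.305]
contact_force: [-1.0, -0.4, 0.3]
opening: 52.3
grip_force: 0.0
```

{"method": "step_arm", "body": {"series": [{"hand": 0.2,"travel": [0.06,-0.24,0.1],"angular": [0,0,0.01]},{"hand": 0.2,"travel": [0.06,-0.24,0.4],"angular": [0,0,0.01]},{"hand": 0.2,"travel": [0.06,-0.24,0.7],"angular": [0,0,0.01]},{"hand": 0.2,"travel": [0.06,-0.24,0.7],"angular": [0,0,0.01]}]}}

```text
clock: 2.1
eef_pos: [416.0, -223.0, 50.1]
tcp_rot: [-3.141, 0.005, -0.311]
contact_force: [0.3, 0.1, 0.6]
opening: 52.1
grip_force: 0.0
```

```bash
python3 - <<'E'
from h import *
for n in("top","scene"):
    p,d=env.snapshot(n);np.savez(n+"1.npz",p=p,d=d)
    u=proj(n,[[416,-223,25]])[0].astype(int);print(n,u)
    x,y=u-[60,60];x=max(x,0);y=max(y,0)
    c=cv2.resize(p[y:y+120,x:x+120],(390,390),interpolation=2)
    L=c if n=="top" else np.hstack([L,c])
cv2.imwrite("pics/c2.png",L)
s=env.sense();print(s["eef_pos"],s["tcp_rot"])
E
```

```text
top [370 351]
scene [296 322]
[ 418.32956251 -223.92637373   53.44520934] [-3.14156707e+00  2.66727944e-04 -3.11296228e-01]
```

View pics/c2.png

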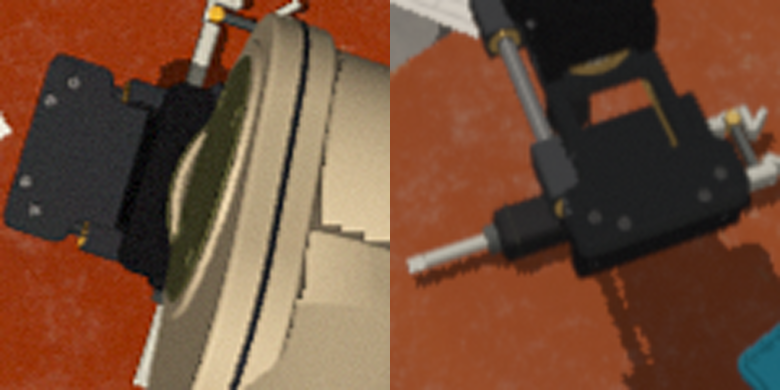

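The gripper body straddles the black grip at about (370,351) in the top view, with the hook ahead of it. Next I descend and grip.

{"method": "step_arm", "body": {"series": [{"hand": 0.2,"travel": [0,0,0.2],"angular": [0,0,0]},{"hand": 0.2,"travel": [0,0,0.35],"angular": [0,0,0]},{"hand": 0.2,"travel": [0,0,0.43],"angular": [0,0,0]},{"hand": 0.2,"travel": [0,0,0.43],"angular": [0,0,0]},{"hand": 0.2,"travel": [0,0,0.43],"angular": [0,0,0]}]}}

```text
clock: 2.7
eef_pos: [419.1, -223.7, 10.8]
tcp_rot: [3.141, -0.002, -0.31]
contact_force: [0.0, -1.1, 0.2]
opening: 52.4
grip_force: 0.0
```

{"method": "step_arm", "body": {"series": [{"hand": -0.6,"travel": [0,0,0],"angular": [0,0,0]},{"hand": -0.6,"travel": [0,0,0],"angular": [0,0,0]},{"hand": -0.6,"travel": [0,0,0],"angular": [0,0,0]},{"hand": -0.6,"travel": [0,0,0],"angular": [0,0,0]},{"hand": -1,"travel": [0,0,0],"angular": [0,0,0]},{"hand": -1,"travel": [0,0,0],"angular": [0,0,0]},{"hand": -1,"travel": [0,0,0],"angular": [0,0,0]}], "squeeze": 40}}

```text
clock: 3.4
eef_pos: [418.4, -223.2, 9.7]
tcp_rot: [3.142, -0.0, -0.31]
contact_force: [-0.7, 0.6, 3.1]
opening: 23.6
grip_force: 40.0
```

{"method": "step_arm", "body": {"series": [{"hand": -1,"travel": [0,0,-0.04],"angular": [0,0,0]},{"hand": -1,"travel": [0,0,-0.07],"angular": [0,0,0]},{"hand": -1,"travel": [0,0,-0.07],"angular": [0,0,0]},{"hand": -1,"travel": [0,-0.15,-0.07],"angular": [0,0,-0.1]},{"hand": -1,"travel": [0.1,-0.3,-0.07],"angular": [0,0,-0.25]},{"hand": -1,"travel": [0.25,-0.45,-0.07],"angular": [0,0,-0.4]},{"hand": -1,"travel": [0.4,-0.6,-0.07],"angular": [0,0,-0.55]},{"hand": -1,"travel": [0.53,-0.63,-0.07],"angular": [0,0,-0.62]},{"hand": -1,"travel": [0.53,-0.63,-0.07],"angular": [0,0,-0.62]},{"hand": -1,"travel": [0.53,-0.63,-0.07],"angular": [0,0,-0.62]},{"hand": -1,"travel": [0.53,-0.63,-0.07],"angular": [0,0,-0.62]}]}}

```text
clock: 4.5
eef_pos: [487.1, -179.2, 16.3]
tcp_rot: [-3.142, 0.001, -0.001]
contact_force: [0.7, 0.3, -2.2]
opening: 23.6
grip_force: 40.0
```

```bash
python3 - <<'E'
from h import *
s=env.sense();print(s["eef_pos"],s["tcp_rot"])
for n in("top","scene"):
    p,d=env.snapshot(n);np.savez(n+"2.npz",p=p,d=d)
    u=proj(n,[[590,-179,25]])[0].astype(int);x,y=u-50;print(n,x,y)
    c=cv2.resize(p[y:y+100,x:x+100],(400,400),interpolation=2)
    L=c if n=="top" else np.hstack([L,c])
cv2.imwrite("pics/c3.png",L)
E
```

```text
[ 487.13165235 -179.21297372   16.27529536] [-3.14154952e+00  9.90925729e-04 -6.76393861e-04]
top 291 192
scene 306 203
```

View pics/c3.png

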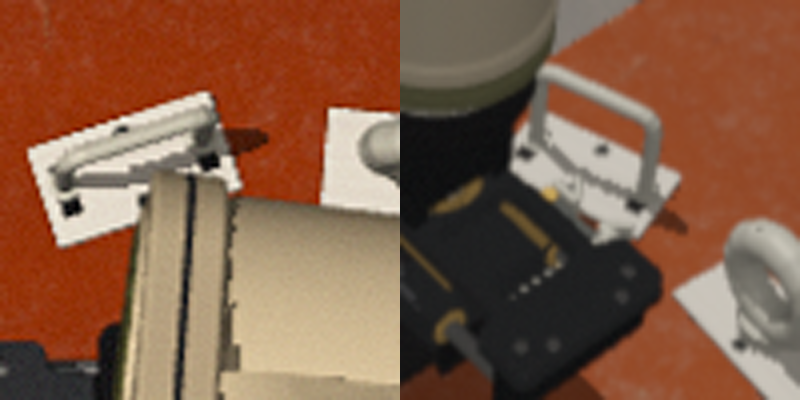

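The scene view shows the yellow hinge pin at about (343,251) and the hook front just before the right leg, whose foot is at about (368,251). I check the alignment numerically.

```bash
python3 - <<'E'
from h import *
q=np.load("scene2.npz")["p"];q0=np.load("scene0.npz")["p"];t0=np.load("top0.npz")["p"]
def pin(p,x0,y0,x1,y1):
    h=cv2.cvtColor(p,cv2.COLOR_BGR2HSV);m=cv2.inRange(h,(18,120,120),(32,255,255));m2=np.zeros_like(m);m2[y0:y1,x0:x1]=m[y0:y1,x0:x1]
    M=cv2.moments(m2,True);return (M["m10"]/M["m00"],M["m01"]/M["m00"]),M["m00"]
for z in(25,):
    a,n=pin(t0,365,280,390,305);b,n2=pin(q0,330,290,365,325);c,n3=pin(q,335,243,352,260)
    print("pins",a,n,b,n2,c,n3);print(ray("top",a,z),ray("scene",b,z),ray("scene",c,z+6.6))
# leg in scene2
h=cv2.cvtColor(q,cv2.COLOR_BGR2HSV)
w=(h[...,1]<75)&(h[...,2]>60)
for r in range(234,250,2):
    cc=np.where(w[r,355:382])[0]+355;print(r,cc.min() if len(cc) else 0,cc.max() if len(cc) else 0,len(cc))
C=np.array([607.7,-152.2]);a=.322;R=np.array([[np.cos(a),-np.sin(a)],[np.sin(a),np.cos(a)]])
for s in(0,3,5):
    P=C+R@[s,-30];print(s,P.round(1),proj("scene",[[*P,z] for z in(15,30,45)]).round(1).tolist())
E
```

```text
pins (376.2105263157895, 294.94736842105266) 19.0 (341.25, 297.9166666666667) 12.0 (343.0, 251.28571428571428) 7.0
[[ 504.94551578 -233.42963494   25.        ]] [[ 504.25677766 -233.8406477    25.        ]] [[ 570.65567523 -163.6332852    31.6       ]]
234 367 370 4
236 368 370 3
238 355 370 8
240 355 370 12
242 355 369 15
244 355 371 17
246 355 375 21
248 355 375 21
0 [ 617.2 -180.7] [[366.9, 250.0], [367.7, 245.0], [368.5, 239.8]]
3 [ 620.  -179.7] [[367.7, 249.0], [368.5, 243.9], [369.3, 238.8]]
5 [ 621.9 -179.1] [[368.2, 248.3], [369.0, 243.2], [369.8, 238.0]]
```

{"method": "step_arm", "body": {"series": [{"hand": -1,"travel": [0.05,-0.01,0],"angular": [0,0,0]},{"hand": -1,"travel": [0.12,-0.01,0],"angular": [0,0,0]},{"hand": -1,"travel": [0.2,-0.01,0],"angular": [0,0,0]},{"hand": -1,"travel": [0.26,-0.01,0],"angular": [0,0,0]},{"hand": -1,"travel": [0.3,-0.01,0],"angular": [0,0,0]},{"hand": -1,"travel": [0.33,-0.01,0],"angular": [0,0,0]},{"hand": -1,"travel": [0.35,-0.01,0],"angular": [0,0,0]},{"hand": -1,"travel": [0.35,-0.01,0],"angular": [0,0,0]}]}}

```text
clock: 5.4
eef_pos: [523.2, -178.3, 16.5]
tcp_rot: [-3.142, 0.0, -0.0]
contact_force: [-0.6, -0.1, -0.6]
opening: 23.9
grip_force: 40.0
```

{"method": "step_arm", "body": {"series": [{"hand": -1,"travel": [0.01,0,0],"angular": [0,0,0]},{"hand": -1,"travel": [0.02,0,0],"angular": [0,0,0]},{"hand": -1,"travel": [0.03,0,0],"angular": [0,0,0]},{"hand": -1,"travel": [0.04,0,0],"angular": [0,0,0]},{"hand": -1,"travel": [0.04,0,0],"angular": [0,0,0]}]}}

```text
clock: 5.9
eef_pos: [527.2, -178.4, 16.6]
tcp_rot: [3.142, -0.0, -0.0]
contact_force: [0.2, 0.3, -1.7]
opening: 23.9
grip_force: 40.0
```

{"method": "step_arm", "body": {"series": [{"hand": -1,"travel": [0.01,0,0],"angular": [0,0,0]},{"hand": -1,"travel": [0.02,0,0],"angular": [0,0,0]},{"hand": -1,"travel": [0.03,0,0],"angular": [0,0,0]},{"hand": -1,"travel": [0.04,0,0],"angular": [0,0,0]},{"hand": -1,"travel": [0.04,0,0],"angular": [0,0,0]}]}}

```text
clock: 6.4
eef_pos: [530.7, -178.3, 16.3]
tcp_rot: [-3.142, 0.001, -0.0]
contact_force: [-4.1, 0.5, -0.4]
opening: 23.7
grip_force: 40.0
```

{"method": "step_arm", "body": {"series": [{"hand": -1,"travel": [0.01,0,0],"angular": [0,0,0]},{"hand": -1,"travel": [0.02,0,0],"angular": [0,0,0]},{"hand": -1,"travel": [0.03,0,0],"angular": [0,0,0]},{"hand": -1,"travel": [0.04,0,0],"angular": [0,0,0]},{"hand": -1,"travel": [0.04,0,0],"angular": [0,0,0]}]}}

```text
clock: 6.9
eef_pos: [534.4, -178.6, 16.3]
tcp_rot: [3.142, 0.001, -0.0]
contact_force: [-6.0, -0.3, -0.4]
opening: 23.4
grip_force: 40.0
```

{"method": "step_arm", "body": {"series": [{"hand": -1,"travel": [0.01,0,0],"angular": [0,0,0]},{"hand": -1,"travel": [0.02,0,0],"angular": [0,0,0]},{"hand": -1,"travel": [0.04,0,0],"angular": [0,0,0]},{"hand": -1,"travel": [0.06,0,0],"angular": [0,0,0]},{"hand": -1,"travel": [0.06,0,0],"angular": [0,0,0]}]}}

```text
clock: 7.4
eef_pos: [539.8, -178.4, 15.9]
tcp_rot: [-3.141, 0.003, -0.0]
contact_force: [-7.6, 1.0, -1.9]
opening: 24.0
grip_force: 40.0
```

{"method": "step_arm", "body": {"series": [{"hand": -1,"travel": [0.01,0,0],"angular": [0,0,0]},{"hand": -1,"travel": [0.02,0,0],"angular": [0,0,0]},{"hand": -1,"travel": [0.04,0,0],"angular": [0,0,0]},{"hand": -1,"travel": [0.06,0,0],"angular": [0,0,0]},{"hand": -1,"travel": [0.06,0,0],"angular": [0,0,0]}]}}

```text
clock: 7.9
eef_pos: [545.8, -177.7, 15.7]
tcp_rot: [-3.141, 0.003, 0.0]
contact_force: [-6.4, 2.4, -3.0]
opening: 23.5
grip_force: 40.0
```

{"method": "step_arm", "body": {"series": [{"hand": -1,"travel": [0.01,0,0],"angular": [0,0,0]},{"hand": -1,"travel": [0.02,0,0],"angular": [0,0,0]},{"hand": -1,"travel": [0.04,0,0],"angular": [0,0,0]},{"hand": -1,"travel": [0.06,0,0],"angular": [0,0,0]},{"hand": -1,"travel": [0.08,0,0],"angular": [0,0,0]},{"hand": -1,"travel": [0.08,0,0],"angular": [0,0,0]}]}}

```text
clock: 8.5
eef_pos: [554.4, -177.2, 15.9]
tcp_rot: [-3.14, 0.002, 0.001]
contact_force: [-5.1, 3.8, -2.9]
opening: 23.5
grip_force: 40.0
```

{"method": "step_arm", "body": {"series": [{"hand": -1,"travel": [0.01,0,0],"angular": [0,0,0]},{"hand": -1,"travel": [0.03,0,0],"angular": [0,0,0]},{"hand": -1,"travel": [0.05,0,0],"angular": [0,0,0]},{"hand": -1,"travel": [0.07,0,0],"angular": [0,0,0]},{"hand": -1,"travel": [0.08,0,0],"angular": [0,0,0]},{"hand": -1,"travel": [0.08,0,0],"angular": [0,0,0]}]}}

```text
clock: 9.1
eef_pos: [563.9, -178.5, 16.9]
tcp_rot: [3.141, -0.002, -0.0]
contact_force: [-0.6, 0.5, -1.7]
opening: 24.0
grip_force: 40.0
```

{"method": "step_arm", "body": {"series": [{"hand": -1,"travel": [0.01,0,0],"angular": [0,0,0]},{"hand": -1,"travel": [0.02,0,0],"angular": [0,0,0]},{"hand": -1,"travel": [0.03,0,0],"angular": [0,0,0]},{"hand": -1,"travel": [0.03,0,0],"angular": [0,0,0]}]}}

```text
clock: 9.5
eef_pos: [566.3, -178.5, 16.6]
tcp_rot: [3.141, -0.0, -0.0]
contact_force: [-0.4, -0.7, -2.4]
opening: 23.7
grip_force: 40.0
```

{"method": "step_arm", "body": {"series": [{"hand": -1,"travel": [-0.02,0,0],"angular": [0,0,0]},{"hand": -1,"travel": [-0.05,0,0],"angular": [0,0,0]},{"hand": -1,"travel": [-0.08,0,0],"angular": [0,0,0]},{"hand": -1,"travel": [-0.11,0,0],"angular": [0,0,0]},{"hand": -1,"travel": [-0.14,0,0],"angular": [0,0,0]},{"hand": -1,"travel": [-0.17,0,0],"angular": [0,0,0]},{"hand": -1,"travel": [-0.19,0,0],"angular": [0,0,0]},{"hand": -1,"travel": [-0.2,0,0],"angular": [0,0,0]},{"hand": -1,"travel": [-0.2,0,0],"angular": [0,0,0]}]}}

```text
clock: 10.4
eef_pos: [546.0, -178.4, 16.6]
tcp_rot: [3.141, -0.0, -0.0]
contact_force: [0.3, -0.3, -2.1]
opening: 24.0
grip_force: 40.0
```

{"method": "step_arm", "body": {"series": [{"hand": -1,"travel": [-0.01,0,0],"angular": [0,0,0]},{"hand": -1,"travel": [-0.02,0,0],"angular": [0,0,0]},{"hand": -1,"travel": [-0.02,0,0],"angular": [0,0,0]}]}}

```text
clock: 10.7
eef_pos: [544.0, -178.4, 16.5]
tcp_rot: [3.142, 0.0, -0.0]
contact_force: [-0.6, 0.5, -3.2]
opening: 23.5
grip_force: 40.0
```

{"method": "step_arm", "body": {"series": [{"hand": -1,"travel": [-0.01,0,0],"angular": [0,0,0]},{"hand": -1,"travel": [-0.01,0,0],"angular": [0,0,0]}]}}

```text
clock: 10.9
eef_pos: [543.0, -178.4, 16.5]
tcp_rot: [3.142, 0.0, -0.0]
contact_force: [-0.5, -0.5, -1.5]
opening: 23.3
grip_force: 40.0
```

{"method": "step_arm", "body": {"series": [{"hand": -1,"travel": [-0.01,0,0],"angular": [0,0,0]},{"hand": -1,"travel": [-0.01,0,0],"angular": [0,0,0]}]}}

```text
clock: 11.1
eef_pos: [542.0, -178.4, 16.5]
tcp_rot: [3.142, 0.0, -0.0]
contact_force: [0.5, 0.6, -2.2]
opening: 23.1
grip_force: 40.0
```

{"method": "step_arm", "body": {"series": [{"hand": -1,"travel": [-0.01,0,0],"angular": [0,0,0]},{"hand": -1,"travel": [-0.01,0,0],"angular": [0,0,0]}]}}

```text
clock: 11.3
eef_pos: [541.1, -178.4, 16.6]
tcp_rot: [3.142, -0.0, -0.0]
contact_force: [-0.0, -0.3, -2.0]
opening: 23.6
grip_force: 40.0
```

{"method": "step_arm", "body": {"series": [{"hand": -1,"travel": [-0.01,0,0],"angular": [0,0,0]},{"hand": -1,"travel": [-0.01,0,0],"angular": [0,0,0]}]}}

```text
clock: 11.5
eef_pos: [540.9, -178.4, 16.9]
tcp_rot: [3.141, -0.002, -0.0]
contact_force: [6.2, 0.7, -2.6]
opening: 23.4
grip_force: 40.0
```

{"method": "step_arm", "body": {"series": [{"hand": -1,"travel": [-0.005,0,0],"angular": [0,0,0]},{"hand": -1,"travel": [-0.005,0,0],"angular": [0,0,0]}]}}

```text
clock: 11.7
eef_pos: [540.8, -178.3, 17.0]
tcp_rot: [3.141, -0.003, 0.0]
contact_force: [7.2, -1.0, -3.3]
opening: 23.5
grip_force: 40.0
```

{"method": "step_arm", "body": {"series": [{"hand": -1,"travel": [-0.005,0,0],"angular": [0,0,0]},{"hand": -1,"travel": [-0.005,0,0],"angular": [0,0,0]}]}}

```text
clock: 11.9
eef_pos: [540.8, -178.3, 17.1]
tcp_rot: [3.141, -0.004, 0.0]
contact_force: [8.0, -1.1, -3.9]
opening: 23.5
grip_force: 40.0
```

{"method": "step_arm", "body": {"series": [{"hand": -1,"travel": [-0.01,0,0],"angular": [0,0,0]},{"hand": -1,"travel": [-0.01,0,0],"angular": [0,0,0]},{"hand": -1,"travel": [-0.01,0,0],"angular": [0,0,0]}]}}

```text
clock: 12.2
eef_pos: [540.6, -178.3, 17.4]
tcp_rot: [3.141, -0.005, 0.0]
contact_force: [12.0, -0.4, -6.2]
opening: 23.4
grip_force: 40.0
```

{"method": "step_arm", "body": {"series": [{"hand": -1,"travel": [0.005,0,0],"angular": [0,0,0]},{"hand": -1,"travel": [0.005,0,0],"angular": [0,0,0]},{"hand": -1,"travel": [0.005,0,0],"angular": [0,0,0]},{"hand": -1,"travel": [0.005,0,0],"angular": [0,0,0]}]}}

```text
clock: 12.6
eef_pos: [540.7, -178.3, 17.3]
tcp_rot: [3.141, -0.004, 0.0]
contact_force: [10.0, -0.2, -5.4]
opening: 23.6
grip_force: 40.0
```

{"method": "step_arm", "body": {"series": [{"hand": -1,"travel": [0,0,0],"angular": [0,0,0]},{"hand": -1,"travel": [0,0,0],"angular": [0,0,0]},{"hand": -1,"travel": [0,0,0],"angular": [0,0,0]},{"hand": -1,"travel": [0,0,0],"angular": [0,0,0]},{"hand": -1,"travel": [0,0,0],"angular": [0,0,0]},{"hand": -1,"travel": [0,0,0],"angular": [0,0,0]},{"hand": -1,"travel": [0,0,0],"angular": [0,0,0]}]}}

```text
clock: 13.3
eef_pos: [540.7, -178.3, 17.3]
tcp_rot: [3.141, -0.004, 0.0]
contact_force: [10.1, 0.1, -5.3]
opening: 23.9
grip_force: 40.0
```

{"method": "step_arm", "body": {"series": [{"hand": -1,"travel": [0,0,0],"angular": [0,0,0]},{"hand": -1,"travel": [0,0,0],"angular": [0,0,0]},{"hand": -1,"travel": [0,0,0],"angular": [0,0,0]},{"hand": -1,"travel": [0,0,0],"angular": [0,0,0]},{"hand": -1,"travel": [0,0,0],"angular": [0,0,0]}]}}

```text
clock: 13.8
eef_pos: [540.7, -178.3, 17.3]
tcp_rot: [3.141, -0.004, 0.0]
contact_force: [9.4, -0.2, -4.3]
opening: 23.6
grip_force: 40.0
```

{"method": "step_arm", "body": {"series": [{"hand": -1,"travel": [0.01,0,0],"angular": [0,0,0]},{"hand": -1,"travel": [0.02,0,0],"angular": [0,0,0]},{"hand": -1,"travel": [0.03,0,0],"angular": [0,0,0]},{"hand": -1,"travel": [0.05,0,0],"angular": [0,0,0]},{"hand": -1,"travel": [0.08,0,0],"angular": [0,0,0]},{"hand": -1,"travel": [0.1,0,0],"angular": [0,0,0]},{"hand": -1,"travel": [0.1,0,0],"angular": [0,0,0]}]}}

```text
clock: 14.5
eef_pos: [548.8, -178.3, 16.5]
tcp_rot: [-3.142, 0.0, -0.0]
contact_force: [0.2, -0.6, -1.9]
opening: 23.8
grip_force: 40.0
```

{"method": "step_arm", "body": {"series": [{"hand": -1,"travel": [0,0,0.02],"angular": [0,0,0]},{"hand": -1,"travel": [0,0,0.04],"angular": [0,0,0]},{"hand": -1,"travel": [0,0,0.055],"angular": [0,0,0]},{"hand": -1,"travel": [0,0,0.055],"angular": [0,0,0]},{"hand": -1,"travel": [0,0,0.055],"angular": [0,0,0]}]}}

```text
clock: 15.0
eef_pos: [548.5, -178.4, 11.0]
tcp_rot: [3.142, 0.0, -0.0]
contact_force: [0.4, -0.6, -1.9]
opening: 23.4
grip_force: 40.0
```

{"method": "step_arm", "body": {"series": [{"hand": -1,"travel": [0,0,0.01],"angular": [0,0,0]},{"hand": -1,"travel": [0,0,0.01],"angular": [0,0,0]},{"hand": -1,"travel": [0,0,0.01],"angular": [0,0,0]}]}}

```text
clock: 15.3
eef_pos: [548.5, -178.4, 10.1]
tcp_rot: [3.141, -0.0, -0.0]
contact_force: [0.1, 0.5, -1.5]
opening: 23.7
grip_force: 40.0
```

```bash
python3 - <<'E'
from h import *
L=None
for n in("scene","top"):
    p,d=env.snapshot(n)
    u=proj(n,[[590,-179,25]])[0].astype(int);x,y=u-50;print(n,x,y)
    c=cv2.resize(p[y:y+100,x:x+100],(400,400),interpolation=2)
    L=c if L is None else np.hstack([L,c])
cv2.imwrite("pics/c4.png",L)
E
```

```text
scene 306 203
top 291 192
```

View pics/c4.png

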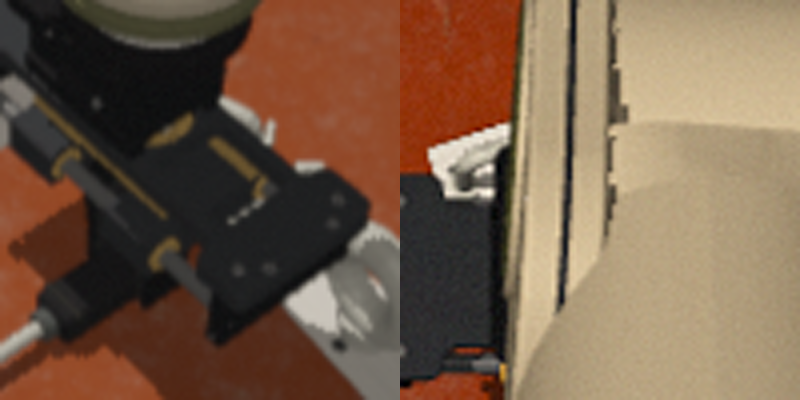

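The hook region is hidden under the gripper. The right end of the body stands near the eye but above it. I lower until it touches, then release.

{"method": "step_arm", "body": {"series": [{"hand": -1,"travel": [0,0,0.005],"angular": [0,0,0]},{"hand": -1,"travel": [0,0,0.007],"angular": [0,0,0]},{"hand": -1,"travel": [0,0,0.007],"angular": [0,0,0]}]}}

```text
clock: 15.7
eef_pos: [548.7, -178.4, 9.8]
tcp_rot: [3.141, -0.0, -0.0]
contact_force: [-2.1, 0.7, 5.2]
opening: 24.3
grip_force: 40.0
```

{"method": "step_arm", "body": {"series": [{"hand": -0.35,"travel": [0,0,0],"angular": [0,0,0]},{"hand": -0.2,"travel": [0,0,0],"angular": [0,0,0]},{"hand": 0,"travel": [0,0,0],"angular": [0,0,0]},{"hand": 0.1,"travel": [0,0,0],"angular": [0,0,0]},{"hand": 0.1,"travel": [0,0,0],"angular": [0,0,0]},{"hand": 0.1,"travel": [0,0,0],"angular": [0,0,0]}]}}

```text
clock: 16.3
eef_pos: [548.6, -178.4, 9.3]
tcp_rot: [3.142, -0.0, -0.0]
contact_force: [0.4, 0.6, 0.4]
opening: 47.2
grip_force: 0.0
```

{"method": "step_arm", "body": {"series": [{"hand": 0.1,"travel": [0,0,-0.05],"angular": [0,0,0]},{"hand": 0.1,"travel": [0,0,-0.15],"angular": [0,0,0]},{"hand": 0.1,"travel": [0,0,-0.35],"angular": [0,0,0]},{"hand": 0.1,"travel": [0,0,-0.65],"angular": [0,0,0]},{"hand": 0.1,"travel": [0,0,-1],"angular": [0,0,0]},{"hand": 0.1,"travel": [0,0,-1],"angular": [0,0,0]}]}}

```text
clock: 16.9
eef_pos: [551.6, -179.0, 115.3]
tcp_rot: [3.139, -0.008, -0.0]
contact_force: [0.0, 0.1, 0.2]
opening: 47.6
grip_force: 0.0
```

{"method": "step_arm", "body": {"series": [{"hand": 0.1,"travel": [0,0.3,-0.3],"angular": [0,0,0]},{"hand": 0.1,"travel": [-0.2,0.6,-0.5],"angular": [0,0,0]},{"hand": 0.1,"travel": [-0.5,1,-0.6],"angular": [0,0,0]},{"hand": 0.1,"travel": [-1,1,-0.6],"angular": [0,0,0]}]}}

```text
clock: 17.3
eef_pos: [449.1, -283.2, 171.1]
tcp_rot: [3.139, -0.003, -0.004]
contact_force: [-0.6, -0.1, 0.1]
opening: 47.8
grip_force: 0.0
```

{"method": "step_arm", "body": {"series": [{"hand": 0.1,"travel": [-0.1,0.4,0],"angular": [0,0,0]},{"hand": 0.1,"travel": [-0.2,0.7,0],"angular": [0,0,0]},{"hand": 0.1,"travel": [-0.3,1,0],"angular": [0,0,0]},{"hand": 0.1,"travel": [-0.3,1,0],"angular": [0,0,0]}]}}

```text
clock: 17.7
eef_pos: [416.3, -382.8, 169.6]
tcp_rot: [3.14, 0.001, -0.007]
contact_force: [-0.1, 0.0, 0.2]
opening: 48.2
grip_force: 0.0
```

```bash
python3 - <<'E'
from h import *
L=None
for n in("scene","top"):
    p,d=env.snapshot(n);cv2.imwrite(f"pics/{n}9.png",p)
    u=proj(n,[[590,-190,25]])[0].astype(int);x,y=u-60;print(n,x,y)
    c=cv2.resize(p[y:y+120,x:x+120],(400,400),interpolation=2)
    L=c if L is None else np.hstack([L,c])
cv2.imwrite("pics/c5.png",L)
E
```

```text
scene 300 197
top 288 182
```

View pics/c5.png

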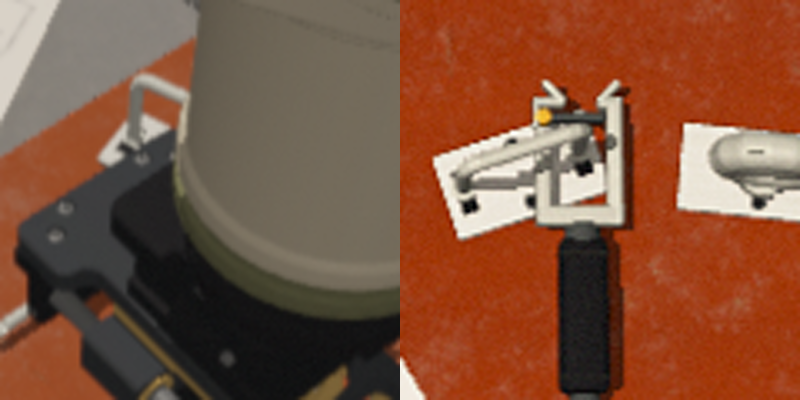

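The top view shows the driver lying flat, the gate shut across the front with the right leg inside the hook, and the eye where it was. The arm is clear, so I hand in.

```bash
python3 -c "
from bench import env
print(env.close_job())"
```

```text
the job is handed in; nothing more can be done
None
```

The driver is clipped onto the right leg of the square loop and lies flat on the board with its gate shut; the gate held a steady pull of about 10 N for over a second (briefly 12 N, the highest load I read), and the job is handed in.

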